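# Set the bath mixer wheel to its ball-topped mark

## Task

Turn the larger of the two steel wheels on the ledge, the bath mixer, until the brass pointer on its far rim lines up with the ball-topped pin behind it (the warm mark), not with the low square block. Leave the smaller shut-off wheel set as it is, and let go of the mixer when it is set.

Things in the scene. Friction and masses are not known exactly. Their poses are not given: they have to be found in the camera images.
- mixer_grip (a point): Larger wheel (mixer): ribbed steel disc 92 mm across, on a fixed base plate 192 mm across. An upright grip fin crosses it: 66 mm long, 14 wide, 36 high, in line with the pointer. Point: on the vertical turning axis, 12 mm below the fin's top, 24 above the disc, 84 above the ledge. x: along the fin to the pointer; z up, the axis. Turns 80 deg either way from mid-marks, 0.06 N m friction, no spring.
- mixer_pointer (a point): Outer tip of the mixer's pointer, a brass finger 10 mm wide sticking out 22 mm from the larger wheel's rim on the side away from the robot. The tip is 68 mm from the turning axis, 54 mm above the ledge, and turns with the wheel.
- ball_mark (a point): Centre of the 20 mm brass ball on the mixer's ball-topped pin, fixed on the base plate 82 mm from the turning axis, just outside the pointer's sweep and level with it. Lined up, pointer tip and ball centre are 14 mm apart seen from above. The other mark, a square brass block 18 mm wide, 12 high, is 80 deg round from it; the pointer starts between them. Either may be on the left.
- stop_pointer (a point): Outer tip of the pointer of the smaller shut-off wheel, of the same make (disc 52 mm across, fin 40 mm long, tip 36 mm from its axis and 54 mm above the ledge), with no marks round it. Its axis is 28 to 46 cm from the mixer's, to the left or right, and must stay as it is set.
There are look-alikes about, which are no part of the job. Of the things shaped like the part that bears mixer_grip, the aluminium one is meant.

How it is judged:
At the end, for the whole second after the job is handed in: Seen from above, the tip of the larger wheel's pointer is within 22 mm of the centre of the ball-topped pin (14 mm when exactly lined up, so about 13 degrees either way), and stays there (horizontal distance between mixer_pointer and ball_mark below 0.022 m); the robot touches nothing.
It fails at once if the smaller shut-off wheel is turned (its pointer's tip moves by more than 8 mm) (distance of stop_pointer from where it was at the start of the episode above 0.008 m).
It also fails if it takes over 32 s, if anything falls off the work surface, if the arm or the gripper's body presses on something with over 40 N, if the wrist force passes 120 N, or if a joint passes its speed limit or range.

## Robot

A 6-joint arm with a two-finger parallel gripper is mounted at the origin on the work surface. World frame = base frame: x ahead of the robot, y to its left, z up, the work surface at z = 0. Lengths are in m, angles in rad, forces in N, time in s.
With the tool pointing down it reaches from about 0.35 to 0.85 m from the base axis. Payload 8.1 kg.
Tool frame: the origin (TCP) lies on the front face of the gripper's body, between the roots of the fingers; the fingertips stand 84 mm ahead of it and the grasp point (between the pads) lies 65 mm ahead of it; x points along the fingers, y is the direction in which the jaws open and shut, and the axes are right-handed (so a half turn about x gives the same grasp; the last joint's range is limited). The gripper opens to 93 mm and grips with 3 to 60 N. Pads are 15 mm wide; open, the fingers measure 128 mm over their backs; the gripper's body (75 mm by 188 mm) begins 65 mm behind the grasp point.
Start: joints at [1.156, 0.13, 1.488, -0, 1.523, -0.085], TCP at [0.194, 0.568, 0.303] pointing down, gripper open.
Joint ranges: [-2.96, 2.96], [-0.89, 2.26], [0.02, 2.5], [-1.34, 4.48], [0, 2.73], [-2.66, 2.66]. Speed limits (rad/s): [2.39, 2.39, 2.79, 3.14, 3.14, 3.14].

## Interface

Orientations are given as a rotation vector (axis times angle).
In Python, from plant import telemetry, read_camera, camera_params, robot gives the robot as it stands.
- The arm moves only by the tool step_arm, never from a script. Its argument "commands" is a list of rows, each an object with "xyz": the shift along the tool's x, y, z in mm, a list of three; "turn": the turn, a rotation vector about the tool's x, y, z in rad, a list of three; "grip": the finger opening in mm, from 0 to 93. In form: [{"xyz": [dx, dy, dz], "turn": [ax, ay, az], "grip": grip}, ...]. A call has 1 to 12 rows; each row is the pose to reach, as a shift and turn from the pose commanded when the call began, along the tool's axes at that moment; what a row does not reach only later rows make up. A row lasts 1/8 s, in which the tool goes at most 62.5 mm and 10.7 degrees, less where a joint would pass 70% of its speed; a pose out of reach is approached as far as the arm can. A call with a gripper value outside its range is refused whole. The fingers move at their own pace and stop on an object; "force" is the grip in N (left out, the last holds). Time passes only in rows, so rows that repeat a pose let the fingers close. It gives the time, the measured TCP pose, the force and the opening at its end, in the units of the state.
- telemetry.read_state(): the state, without advancing time (a new reading comes with each control period).
- read_camera(name): name is "scene" or "top" or "wrist"; returns the picture (400x640x3 uint8, red, green, blue); there is no depth.
- camera_params(name): a dict with "mtx" (3x3 intrinsics, pixels), "k1" (the pictures are not rectified: a ray, as slopes to the right and down, at radius r is drawn at 1 + k1 r^2 times it, then the intrinsics apply), "rvec" (rotation vector, rad) and "tvec" (3), from world to camera coordinates, as OpenCV has them. Camera axes: x right, y down, z forward; pixel columns grow to the right and rows downward; lengths in m; the calibration is good to about 2 mm. A picture is of the moment at which its call begins: read the wrist's pose just before it. camera_params takes no time and is no camera call; for the wrist camera it gives the pose at the moment of the call.
- robot.close_job(): hands the job in, once; it reports no verdict.
The state is a dict: "t": time; "q": joint angles; "dq": joint speeds; "joint_torque": joint torques, N m; "tool_pos": TCP position; "orientation": TCP orientation; "force": force on the tool from outside, world axes, zero at the start; "wrist_torque": the same for the moment, N m; "opening": finger opening in m.
Only numpy, scipy, OpenCV 4.12 (cv2) and the standard library are available. Lean on these libraries where they do the work, as an engineer would, in place of code of your own. Each camera call takes 0.05 s, during which the arm holds its last target. There are 200 camera calls.

## Working session

There is one attempt and no reset: what is moved stays moved. The work goes in short steps, Python scripts to look and compute and a tool call to move; the robot and the scene stay as the last step left them, time stands still between calls to the robot, and variables do not carry over. Pictures are saved under pics/ and viewed, about 8 in all and at most 12, crops included, and the job is handed in when it is done.

Besides the shell and the picture viewer there is one more tool, called after "Request:" in YAML: its name, and indented under it one key for each argument. step_arm: Moves the arm, as the interface text tells. Its arguments: {"type":"object","properties":{"commands":{"type":"array"},"force":{"type":"number"}},"required":["commands"]}

```bash
mkdir -p pics; cat > h.py <<'E'
import numpy as np, cv2
from plant import telemetry, read_camera, camera_params, robot
def save(n,f):
    im=read_camera(n); cv2.imwrite(f,im[:,:,::-1]); return im
def ray(n,uv,P=None):
    P=P or camera_params(n); K=np.array(P["mtx"]); 
    d=cv2.undistortPoints(np.array([[uv]],float),K,np.array([P["k1"],0,0,0.]))[0,0]
    R=cv2.Rodrigues(np.array(P["rvec"],float))[0]; t=np.array(P["tvec"],float).ravel()
    c=-R.T@t; return c,R.T@np.array([d[0],d[1],1])
def at(n,uv,z,P=None):
    c,d=ray(n,uv,P); return c+d*(z-c[2])/d[2]
def proj(n,X,P=None):
    P=P or camera_params(n)
    return cv2.projectPoints(np.array([X],float),np.array(P["rvec"],float),np.array(P["tvec"],float),np.array(P["mtx"]),np.array([P["k1"],0,0,0.]))[0].ravel()
E
python3 - <<'E'
from h import *
a=save("scene","pics/a.png");b=save("top","pics/b.png")
for n in("scene","top"):
    P=camera_params(n);print(n,ray(n,(320,200)),P["mtx"][0][0],P["k1"])
s=telemetry.read_state();print(s["t"],s["tool_pos"],s["orientation"])
E
```

```text
scene (array([0.94924334, 0.69130831, 0.89089662]), array([-0.35918923, -0.597232  , -0.71729791])) 463.805482440727 0.017305341482384613
top (array([0.41208055, 0.03712983, 1.11416091]), array([ 0.14209799,  0.0055087 , -0.98984148])) 402.6617418587747 -0.06464960530442715
0.1 [0.19413605 0.56735046 0.30181751] [ 0.25760202  1.55566964 -0.26004539]
```

View pics/a.png

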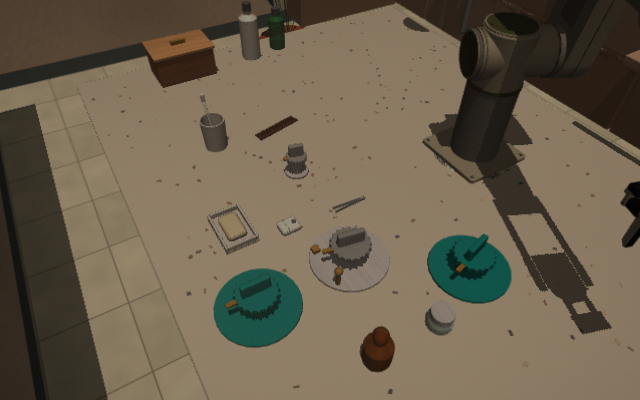

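View pics/b.png

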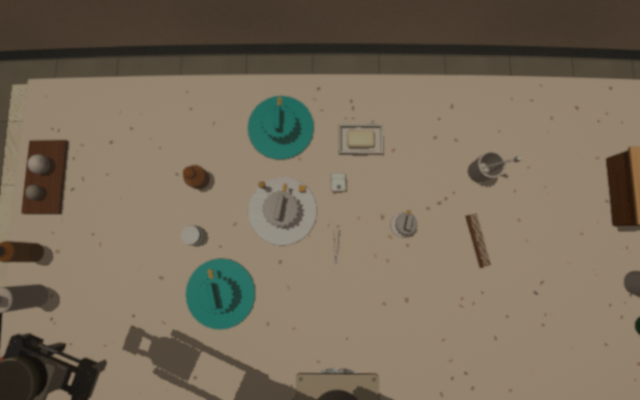

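Candidates in the top view are the grey wheel at (282,210), teal look-alikes at (281,127) and (220,293), and the small shut-off wheel at (405,223). I choose the grey one and check it, and its marks, in an enlarged crop.

```bash
python3 - <<'E'
from h import *
a=cv2.imread("pics/a.png");b=cv2.imread("pics/b.png")
A=cv2.resize(a[215:295,300:400],None,fx=4,fy=4,interpolation=3);B=cv2.resize(b[170:250,240:340],None,fx=4,fy=4,interpolation=3)
cv2.imwrite("pics/c.png",np.hstack([A,B]))
E
```

```text
(no output)
```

View pics/c.png

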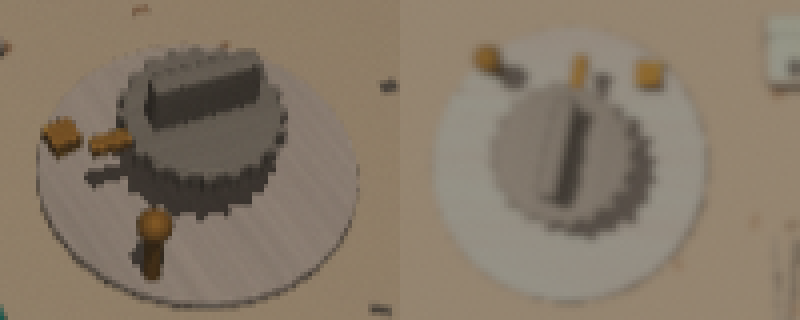

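The grey wheel is the mixer. In the left half the ball pin is at the bottom, in the right half at the upper left (original top pixel 261.8,184.3). The block is at (302.5,188.7) and the pointer tip at (285.2,184.2), between them.

```bash
python3 - <<'E'
from h import *
def tri(u,v):
    c1,d1=ray("scene",u);c2,d2=ray("top",v)
    s=np.linalg.lstsq(np.c_[d1,-d2],c2-c1,rcond=None)[0]
    p,q=c1+d1*s[0],c2+d2*s[1];return (p+q)/2,np.linalg.norm(p-q)
print("ball",tri((338.2,270.8),(261.75,184.25)))
print("tip",tri((323,251.2),(285.2,184.2)))
for zl in(0,.02):
  ball=at("top",(261.75,184.25),zl+.054);tip=at("top",(285.2,184),zl+.054);c=at("top",(282.75,211),zl+.005)
  # fin top corners approx from top crop: far end/near end of fin top centreline
  f=at("top",(240+167/4,170+107/4),zl+.096);n=at("top",(240+154/4,170+200/4),zl+.096)
  blk=at("top",(302.5,188.7),zl+.012)
  print(zl,"ball",ball,"tip",tip,"c",c,"fin",f,n,(f+n)/2)
  for k,x in(("ball",ball),("tip",tip),("blk",blk)):
    w=x-c;print(k,np.hypot(w[0],w[1]),np.degrees(np.arctan2(w[1],w[0])))
  w=f-n;print("fin",np.hypot(*w[:2]),np.degrees(np.arctan2(w[1],w[0])))
s=telemetry.read_state();R=cv2.Rodrigues(s["orientation"])[0];print(s["tool_pos"],R.round(3))
E
```

```text
ball (array([0.60614066, 0.19988917, 0.05351161]), np.float64(0.0014438376380368307))
tip (array([0.60671267, 0.1366453 , 0.05315068]), np.float64(0.0006860150573978494))
0 ball [0.60661948 0.19936804 0.054     ] tip [0.6073753  0.13636609 0.054     ] c [0.5402477  0.14660353 0.005     ] fin [0.56644752 0.14077247 0.096     ] [0.50669308 0.14807993 0.096     ] [0.5365703 0.1444262 0.096    ]
ball 0.08478977661411595 38.484145647876396
tip 0.0679037512807398 -8.671199919518719
blk 0.08238843333149148 -41.541402279291354
fin 0.060199602438660044 -6.972161068572211
0.02 ball [0.60294949 0.19630741 0.074     ] tip [0.60369105 0.134494   0.074     ] c [0.53793664 0.14462954 0.025     ] fin [0.56341525 0.13873659 0.116     ] [0.50483458 0.1459005  0.116     ] [0.53412491 0.14231855 0.116     ]
ball 0.08304982255342581 38.48073281435799
tip 0.06653098789268243 -8.762742533742564
blk 0.08089072905881962 -41.55494347862162
fin 0.05901708596696226 -6.972161068572246
[0.19413605 0.56735046 0.30181751] [[-0.001  0.324  0.946]
 [-0.001  0.946 -0.324]
 [-1.    -0.002 -0.   ]]
```

Request:
step_arm:
  commands:
    - {"xyz": [30,-288,463],"turn": [-0.19,0,0],"grip": 60}
    - {"xyz": [30,-288,463],"turn": [-0.19,0,0],"grip": 60}
    - {"xyz": [30,-288,463],"turn": [-0.19,0,0],"grip": 60}
    - {"xyz": [30,-288,463],"turn": [-0.19,0,0],"grip": 60}
    - {"xyz": [30,-288,463],"turn": [-0.19,0,0],"grip": 60}
    - {"xyz": [30,-288,463],"turn": [-0.19,0,0],"grip": 60}
    - {"xyz": [30,-288,463],"turn": [-0.19,0,0],"grip": 60}
    - {"xyz": [30,-288,463],"turn": [-0.19,0,0],"grip": 60}
    - {"xyz": [30,-288,463],"turn": [-0.19,0,0],"grip": 60}
    - {"xyz": [30,-288,463],"turn": [-0.19,0,0],"grip": 60}
    - {"xyz": [30,-288,463],"turn": [-0.19,0,0],"grip": 60}
    - {"xyz": [30,-288,463],"turn": [-0.19,0,0],"grip": 60}
  force: 30

```text
t: 1.6
tool_pos: [0.5384, 0.1464, 0.2727]
orientation: [0.109, 1.568, -0.108]
force: [-0.1, 0.1, -0.3]
opening: 0.0601
```

```bash
python3 - <<'E'
from h import *
s=telemetry.read_state();R=cv2.Rodrigues(s["orientation"])[0];print(s["t"],s["tool_pos"],s["q"],R.round(3))
P=camera_params("wrist");im=save("wrist","pics/d0.png")
import json;json.dump({k:np.array(v).tolist() for k,v in P.items()},open("pw.json","w"))
cv2.imwrite("pics/d.png",cv2.resize(im[:,:,::-1],None,fx=1.25,fy=1.25))
for X in [(.539,.1455,.096),(.607,.1365,.054),(.606,.1995,.054)]: print(proj("wrist",X,P)*1.25)
E
```

```text
1.6 [0.5383684  0.14642933 0.2727168 ] [ 1.73507755e-01  3.28113603e-02  1.64605005e+00  3.00441307e-04
  1.46297732e+00 -1.25912729e+00] [[-0.     0.138  0.99 ]
 [ 0.     0.99  -0.138]
 [-1.     0.    -0.   ]]
[396.24526787 262.25119539]
[397.05368786 326.18958962]
[473.19191549 315.46803295]
```

View pics/d.png

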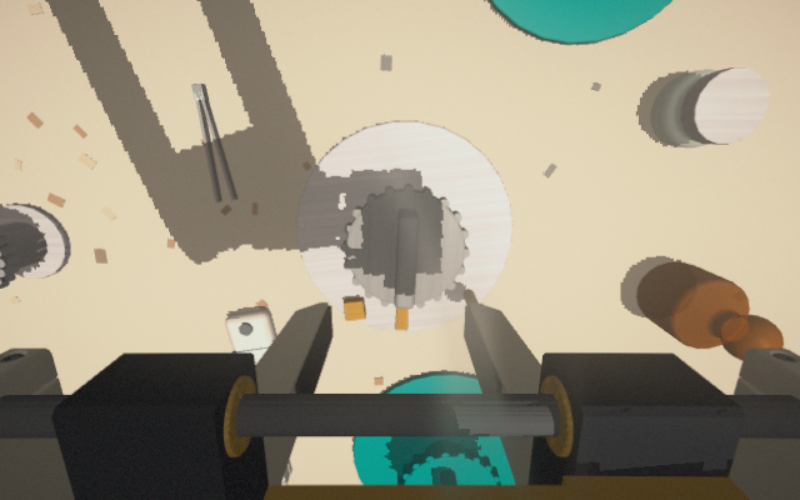

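```bash
python3 - <<'E'
from h import *
import json;P=json.load(open("pw.json"))
for n,u,z in [("plate",(405,226),.004),("disc",(407.5,246),.06),("tip",(401.5,329),.054),("finA",(408,210),.096),("finB",(404.5,296),.096)]:
  print(n,at("wrist",np.array(u)/1.25,z,P).round(4))
im=cv2.imread("pics/d0.png");cv2.imwrite("pics/e.png",cv2.resize(im[130:275,225:425],None,fx=4,fy=4,interpolation=2))
E
```

```text
plate [0.5353 0.1536 0.004 ]
disc [0.5386 0.1541 0.06  ]
tip [0.61   0.1398 0.054 ]
finA [0.5048 0.158  0.096 ]
finB [0.5641 0.1478 0.096 ]
```

View pics/e.png

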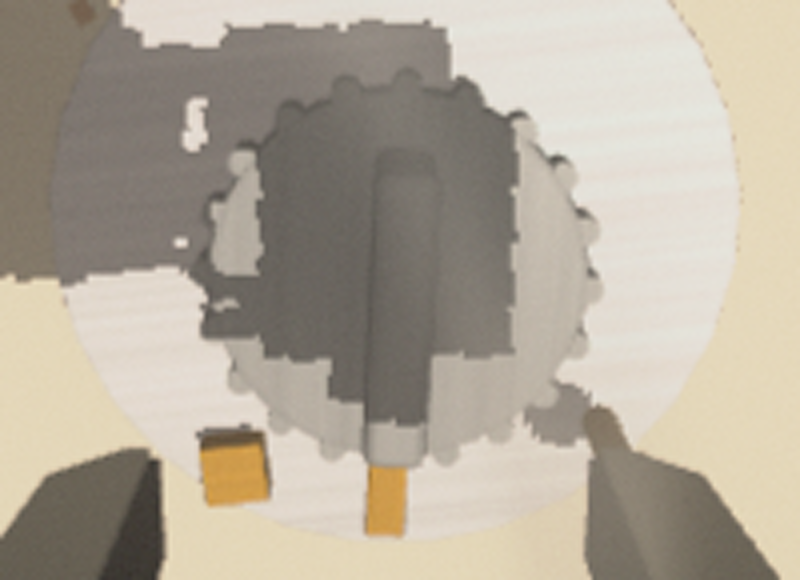

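The fin runs straight down in this view, from about (408,178) to (397,465) in the crop, with the pointer under it and the ball behind the right finger. The wrist camera puts the axis 4 to 7 mm further left than the top camera did, so I take y≈0.149 and close lightly.

Request:
step_arm:
  commands:
    - {"xyz": [60,3,1],"turn": [0.03,0,0],"grip": 60}
    - {"xyz": [100,3,1],"turn": [0.03,0,0],"grip": 60}
    - {"xyz": [120,3,1],"turn": [0.03,0,0],"grip": 60}
    - {"xyz": [120,3,1],"turn": [0.03,0,0],"grip": 60}
    - {"xyz": [120,3,1],"turn": [0.03,0,0],"grip": 30}
    - {"xyz": [120,3,1],"turn": [0.03,0,0],"grip": 0}
    - {"xyz": [120,3,1],"turn": [0.03,0,0],"grip": 0}
    - {"xyz": [120,3,1],"turn": [0.03,0,0],"grip": 0}
    - {"xyz": [120,3,1],"turn": [0.03,0,0],"grip": 0}
    - {"xyz": [120,3,1],"turn": [0.03,0,0],"grip": 0}
  force: 10

```text
t: 2.9
tool_pos: [0.541, 0.151, 0.1531]
orientation: [0.137, 1.565, -0.128]
force: [4.2, 16.4, -3.3]
opening: 0.0142
```

Request:
step_arm:
  commands:
    - {"xyz": [0,2,0],"turn": [0,0,0],"grip": 0}
    - {"xyz": [0,2,0],"turn": [0,0,0],"grip": 0}
    - {"xyz": [0,2,0],"turn": [0,0,0],"grip": 0}
  force: 20

```text
t: 3.28
tool_pos: [0.5411, 0.1514, 0.1531]
orientation: [0.135, 1.566, -0.131]
force: [0.8, 8.0, -1.0]
opening: 0.0138
```

```bash
python3 - <<'E'
from h import *
s=telemetry.read_state();R=cv2.Rodrigues(s["orientation"])[0];print(s["t"],s["tool_pos"],s["q"],R.round(3),s["force"],s["wrist_torque"])
E
```

```text
3.275 [0.5411289  0.15139047 0.15311152] [ 0.18038815  0.14958392  1.74924592  0.00233933  1.24119907 -1.22169023] [[ 0.001  0.169  0.986]
 [ 0.002  0.986 -0.169]
 [-1.     0.003  0.001]] [ 0.83452021  8.03844901 -0.95258734] [ 1.26503875 -0.21720002 -0.0236907 ]
```

Request:
step_arm:
  commands:
    - {"xyz": [0,2,0],"turn": [0,0,0],"grip": 0}
    - {"xyz": [0,2,0],"turn": [-0.13,0,0],"grip": 0}
    - {"xyz": [0,2,0],"turn": [-0.26,0,0],"grip": 0}
    - {"xyz": [0,2,0],"turn": [-0.4,0,0],"grip": 0}
    - {"xyz": [0,2,0],"turn": [-0.4,0,0],"grip": 0}

```text
t: 3.9
tool_pos: [0.5413, 0.1513, 0.1531]
orientation: [-0.181, 1.563, 0.179]
force: [-1.8, -5.1, 4.9]
opening: 0.0139
```

Request:
step_arm:
  commands:
    - {"xyz": [0,0,0],"turn": [-0.14,0,0],"grip": 0}
    - {"xyz": [0,0,0],"turn": [-0.28,0,0],"grip": 0}
    - {"xyz": [0,0,0],"turn": [-0.42,0,0],"grip": 0}
    - {"xyz": [0,0,0],"turn": [-0.42,0,0],"grip": 0}

```text
t: 4.4
tool_pos: [0.5414, 0.1509, 0.1531]
orientation: [-0.509, 1.511, 0.506]
force: [-1.1, -6.5, 5.3]
opening: 0.0138
```

```bash
python3 - <<'E'
from h import *
s=telemetry.read_state();R=cv2.Rodrigues(s["orientation"])[0];print(s["t"],s["tool_pos"],s["force"],np.degrees(np.arctan2(R[1,2],R[0,2])))
save("scene","pics/f0.png");save("top","pics/g0.png")
a=cv2.imread("pics/f0.png");b=cv2.imread("pics/g0.png")
A=cv2.resize(a[195:295,300:400],None,fx=4,fy=4,interpolation=3);B=cv2.resize(b[160:260,240:340],None,fx=4,fy=4,interpolation=3)
cv2.imwrite("pics/f.png",np.hstack([A,B]))
E
```

```text
4.4 [0.54143598 0.15091983 0.15308773] [-1.10791049 -6.509414    5.31756196] 37.12603374898089
```

View pics/f.png

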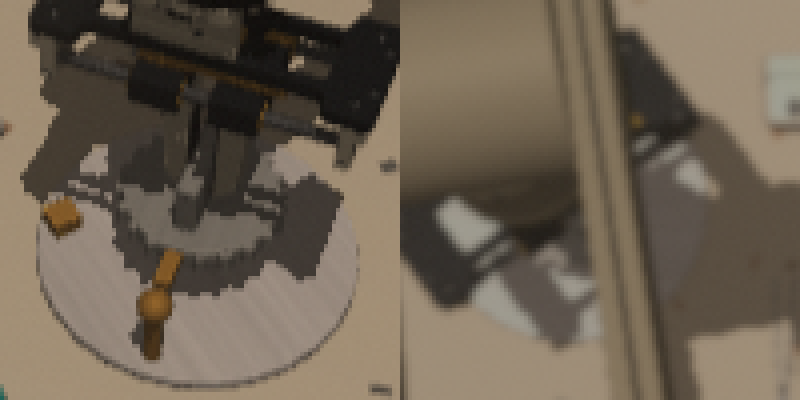

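The scene crop shows the pointer (about 168,265) leading straight to the ball (154,304). I release, lift and check.

Request:
step_arm:
  commands:
    - {"xyz": [0,0,0],"turn": [0,0,0],"grip": 30}
    - {"xyz": [0,0,0],"turn": [0,0,0],"grip": 60}
    - {"xyz": [0,0,0],"turn": [0,0,0],"grip": 60}
    - {"xyz": [0,0,0],"turn": [0,0,0],"grip": 60}
    - {"xyz": [-60,0,0],"turn": [0,0,0],"grip": 60}
    - {"xyz": [-120,0,0],"turn": [0,0,0],"grip": 60}
    - {"xyz": [-120,0,-60],"turn": [0,0,0],"grip": 60}
    - {"xyz": [-120,0,-120],"turn": [0,0,0],"grip": 60}
    - {"xyz": [-120,0,-120],"turn": [0,0,0],"grip": 60}
    - {"xyz": [-120,0,-120],"turn": [0,0,0],"grip": 60}

```text
t: 5.75
tool_pos: [0.446, 0.0794, 0.2733]
orientation: [-0.509, 1.509, 0.508]
force: [-0.1, -0.1, -0.4]
opening: 0.0599
```

```bash
python3 - <<'E'
from h import *
s=telemetry.read_state();print(s["t"],s["tool_pos"],s["force"])
save("scene","pics/i0.png");save("top","pics/j0.png")
a=cv2.imread("pics/i0.png");b=cv2.imread("pics/j0.png")
A=cv2.resize(a[195:295,300:400],None,fx=4,fy=4,interpolation=3);B=cv2.resize(b[160:260,240:340],None,fx=4,fy=4,interpolation=3)
cv2.imwrite("pics/i.png",np.hstack([A,B]))
a0=cv2.imread("pics/a.png");d=np.abs(a0[130:185,275:320].astype(int)-a[130:185,275:320]).mean();print("shutoff diff",d)
E
```

```text
5.75 [0.44601724 0.07943943 0.27330688] [-0.14960936 -0.0882988  -0.41008091]
shutoff diff 8.347340067340067
```

View pics/i.png

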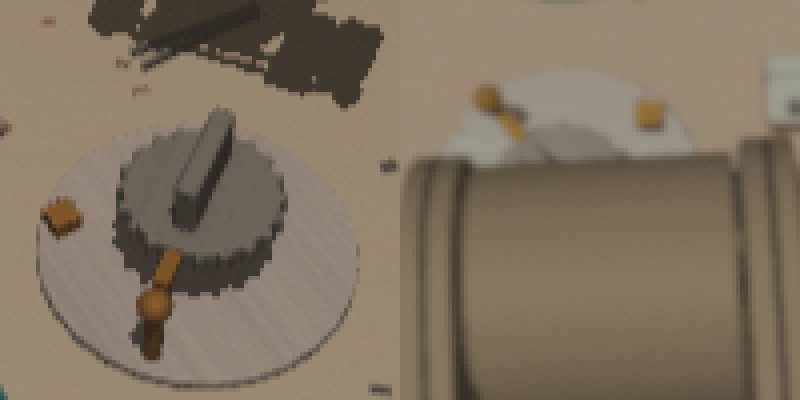

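```bash
python3 - <<'E'
from h import *
b=at("scene",(338.5,271),.054)
for u in[(158,288),(161,282)]:
  t=at("scene",(300+u[0]/4,195+u[1]/4),.054);print(t,np.linalg.norm(t-b))
n=at("scene",(300+220/4,195+113/4),.096);f=at("scene",(300+187/4,195+188/4),.096)
print("fin",n,f,np.linalg.norm(f-n),np.degrees(np.arctan2(*(f-n)[1::-1])))
b=at("top",(261.75,184.25),.054);
for c in[(.5415,.151),(.540,.1466),(n+f)[:2]/2]: w=b[:2]-c;print(np.degrees(np.arctan2(w[1],w[0])),np.hypot(*w))
robot_ok=telemetry.read_state();print(robot_ok["t"])
a=np.hstack([cv2.resize(cv2.imread(p)[135:185,275:320],None,fx=6,fy=6) for p in("pics/a.png","pics/i0.png")]);cv2.imwrite("pics/k.png",a)
E
```

```text
[0.59790285 0.1934965  0.054     ] 0.010990675964802967
[0.59430532 0.19091142 0.054     ] 0.015367664690566394
fin [0.51984959 0.13330846 0.096     ] [0.56591762 0.16981518 0.096     ] 0.05877928310162457 38.395148934697815
36.60343109567105 0.08111728578672714
38.38208655794657 0.0849860063119427
36.872383641620644 0.0796724324105088
5.85
```

View pics/k.png

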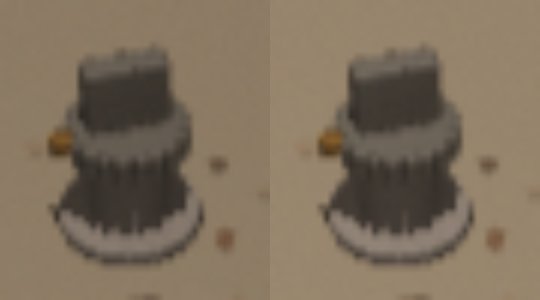

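The fin stands at 38.4° and the ball at 36.6 to 38.4°, with the tip 11 to 15 mm from the ball. The shut-off wheel looks unchanged, so I hand in.

```bash
python3 -c "
from plant import robot;print(robot.close_job())"
```

```text
the job is handed in; nothing more can be done
None
```

I turned the mixer about 47° to the left, so its pointer now lines up with the ball-topped pin. I then let go, moved the arm clear and handed the job in at about 6 s.

**Last checks:**
- **Alignment:** the fin stands at 38.4° and the ball at 36.6 to 38.4°. Measured in the scene picture, the pointer tip is 11 to 15 mm from the ball centre; the limit is 22 mm.
- **Contact:** the force on the tool was back to about zero after I let go.
- **Shut-off wheel:** it looks the same in pictures from before and after. A plain pixel comparison did show a difference of about 8 grey levels, which I put down to lighting because the shape did not change.

**Disagreements:**
- **Axis position:** the wrist and top cameras put the mixer's axis 4 to 7 mm apart. I settled this by adjusting to the measured force while gripping lightly.
- **Rough top view:** a rough reading from the last top picture gave about 19 mm to the ball. The ball's shadow hid the tip there, so I relied on the scene picture.

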